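# Backlight check of a pierced tile with the shutter held half open

### The arm

A 6-joint arm with a two-finger parallel gripper is mounted at the origin on the work surface. World frame = base frame: x ahead of the robot, y to its left, z up, the work surface at z = 0. Lengths are in mm, angles in rad, forces in N, time in s.
With the tool pointing down it reaches from about 350 to 875 mm from the base axis. Payload 15.5 kg.
Tool frame: the origin (TCP) lies at the very end of the fingers, on their centre line; the grasp point (between the pads) lies 19 mm behind it; z points along the fingers, y is the direction in which the jaws open and shut (so a half turn about z gives the same grasp; the last joint's range is limited). The gripper opens to 85 mm and grips with 20 to 120 N. Pads are 22 mm wide; open, the fingers measure 114 mm over their backs; the gripper's body (76 mm by 85 mm) begins 54 mm behind the grasp point. The pads swing forward as they close: fully open they stand 13 mm farther back than shut.
Start: joints at [1.145, 0.494, 1.345, -0, 1.302, -0.096], TCP at [202.404, 591.32, 231.277] pointing down, gripper open.
Joint ranges: [-2.91, 2.91], [-0.82, 2.16], [0.22, 2.67], [-1.22, 4.37], [0.12, 2.79], [-3.08, 3.08]. Speed limits (rad/s): [1.89, 1.89, 2.57, 3.01, 3.01, 3.01].

### API

Orientations are given as a unit quaternion [w, x, y, z].
In Python, from workcell import sensors, vision, bot, models gives the robot as it stands.
- The arm moves only by the tool servo_tool, never from a script. Its argument "rows" is a list of rows, each a list of 3 entries, a list of its own where there are three numbers: the shift along the world's x, y, z normalised to -1 to 1, where 1 is 0.05 m, then the turn, a rotation vector about the world's x, y, z normalised to -1 to 1, where 1 is 6 degrees, then the opening, from 0 (shut) to 1 (fully open). A call has 1 to 5 rows; each row shifts and turns the pose as measured when the row begins; what a row does not reach is not made up. A row lasts 1/10 s, in which the tool goes at most 50 mm and 8.59 degrees, less where a joint would pass 70% of its speed; a pose out of reach is approached as far as the arm can. A call with a number of a shift or a turn outside -1 to 1 is refused whole. A call with a gripper value outside its range is refused whole. The fingers move at their own pace and stop on an object; the grip force is fixed at half the most. Time passes only in rows, so rows that do not move let the fingers close. It gives the time, the measured TCP pose, the force and the opening at its end, in the units of the state.
- sensors.observe(): the state, without advancing time (a new reading comes with each control period).
- vision.camera(name): name is "scene" or "top" or "wrist"; returns a dict with "pixels" (420x560x3 uint8, blue, green, red), "intrinsics" (3x3 intrinsics, pixels), "k1" (the pictures are not rectified: a ray, as slopes to the right and down, at radius r is drawn at 1 + k1 r^2 times it, then the intrinsics apply), "rvec" (rotation vector, rad) and "tvec" (3), from world to camera coordinates, as OpenCV has them. Camera axes: x right, y down, z forward; pixel columns grow to the right and rows downward; lengths in mm; the calibration is good to about 2 mm. A picture is of the moment at which its call begins. There is no depth.
- bot.hand_in(): hands the job in, once; it reports no verdict.
Trained networks look in the newest picture that a camera, given by its name, has taken for a name from the list of things; names that differ only in an ending like _2 or _b are one class to them, and where a whole thing is asked for, a point or a joint stands for the part that bears it (a point fixed in the world has none). Each returns a list of dicts, best first, with "conf" (0 to 1); they miss things now and then, are a little off and sometimes report something else, mostly with a low value. They report only what shows in the picture. A call takes as long as a camera call.
- models.outline_of(camera, target): "region" (420x560 bool, what is visible of it) and "at" ([column, row] in pixels, amid what is visible of it).
The state is a dict: "clock": time; "q": joint angles; "dq": joint speeds; "joint_efforts": joint torques, N m; "tcp_pos": TCP position; "tcp_rot": TCP orientation; "wrist_force": force on the tool from outside, world axes, zero at the start; "ft_torque": the same for the moment, N m; "grip_width": opening from 0.0 (shut) to 1.0 (fully open).
Only numpy, scipy, OpenCV 4.12 (cv2) and the standard library are available. Lean on these libraries where they do the work, as an engineer would, in place of code of your own. Each camera call takes 0.05 s, during which the arm holds its last target. There are 200 camera calls.

### The job

Check the pierced tile (the one with the rows of holes): lift it level to the viewing spot midway between the two pointers of the sighting fork and hold it still there for two seconds, then seat it squarely between the end lips of the light viewer, without dropping it, and let go. Then slide the viewer's sprung shutter open by its upright tab to half of its travel, where the tab stands at the longer middle mark, and finish while still holding it there, because it springs shut when released. Leave the other things where they are.

Things in the scene. Friction and masses are not known exactly. Their poses are not given: they have to be found in the camera images.
- pierced_tile: white bisque tile, 110 (x) x 60 (y) x 10 (z) mm, about 0.12 kg, two rows of four 13 mm holes. Origin: centre of its underside, z up, x along its length. Starts flat on a fixed plaster riser 90 x 36 mm, 30 mm high; its long sides overhang the riser by 12 mm, so it can be gripped across its 60 mm width from above
- fork: fixed sighting fork; origin at the table under its middle. Wooden base 70 (x) x 270 (y) mm, 12 mm high, two 12 mm steel posts 250 mm apart in y and 210 mm high, with brass points facing each other 200 mm above the table, 220 mm free between their tips
- view_spot (a point): the viewing spot: midway between the two points of the fork, 200 mm above the table, axes as the fork's. Bring the middle of the tile here, the tile level; its yaw does not matter
- viewer: the light viewer: fixed grey metal box, 170 (x) x 290 (y) x 70 (z) mm, z up, origin at table height, 5 mm off the middle of the box in -y. On its top: the seat (two aluminium pillars over a white window) on its -y half, the shutter's black tab on its +y half; the shutter plate slides in y and passes under the seat
- seat (a point): the tile's place: centre between the two pillars at the height of their flat tops, where the tile's underside rests (100 mm above the table, 30 above the box top). x runs from pillar to pillar: the tile's long side lies along x, either way round. Pillars 36 mm wide in y (the tile overhangs 12 mm each side); beyond them end lips 7 mm higher, 122 mm apart in x. Shutter opens to +y
- shutter_tab (a point): top centre of the shutter's upright black tab, 120 mm above the table; moves with the shutter. The tab is 12 mm thick in y (the sliding direction), 34 mm wide in x and stands 44 mm above the shutter plate, whose top is 5 mm above the box. Axes parallel to the seat's. Closed, the tab is 120 mm from the seat centre in +y; it opens to +y
- shutter (a joint): shutter travel in m: 0 closed (start), 0.060 fully open, half travel 0.030. A spring pulls it shut with 3 N when closed, 7.5 N at half, 12 N fully open, and shuts it when released. Dark ticks on the box on both sides of the track show the tab's closed, half (the longer tick) and fully open positions
- jar: small amber jar with a white cap, 44 mm wide, 55 mm high; bystander
- plain_tile: the other tile: same size and colour (110 x 60 x 10 mm), but solid, without holes; lies on the other riser. Leave it alone
- rib: flat wooden shaping rib, 110 x 50 x 6 mm, lying on the table; bystander
- brush: brush lying on the table; bystander
- cup: white mug, 72 mm wide, 80 mm high; bystander
- vase: green glazed vase, 155 mm high, 110 mm wide; bystander

How it is judged:
By the outcome, as a careful person would: the job done as asked, in the order asked, and still so for the second after the job is handed in, while the arm keeps its last pose, push and grip.
It also fails if it takes over 64 s, if anything falls off the work surface, if the arm or the gripper's body presses on something with over 40 N, if the wrist force passes 120 N, or if a joint passes its speed limit or range.

## Working session

There is one attempt and no reset: what is moved stays moved. The work goes in short steps, Python scripts to look and compute and a tool call to move; the robot and the scene stay as the last step left them, time stands still between calls to the robot, and variables do not carry over. Pictures are saved under pics/ and viewed, about 8 in all and at most 12, crops included, and the job is handed in when it is done.

Besides the shell and the picture viewer there is one more tool, called after ">>>" in YAML: its name, and indented under it one key for each argument. servo_tool: Moves the arm, as the interface text tells. Scaled input: -1 to 1 covers 0.05 m each way for a shift and 6 degrees each way for a turn. Its arguments: {"type":"object","properties":{"rows":{"type":"array"}},"required":["rows"]}

```bash
mkdir -p pics; cat > h.py <<'E'
import numpy as np, cv2
from workcell import sensors, vision, bot, models
def snap(n,f):
    c=vision.camera(n); cv2.imwrite('pics/'+f,c['pixels']); return c
def ray(c,uv):
    K=np.array(c['intrinsics']);k=c['k1'];uv=np.array(uv,float)
    d=np.array([(uv[0]-K[0,2])/K[0,0],(uv[1]-K[1,2])/K[1,1]]);s=d.copy()
    for _ in range(30): s=d/(1+k*(s@s))
    R=cv2.Rodrigues(np.array(c['rvec'],float))[0];t=np.array(c['tvec'],float).ravel()
    return -R.T@t, R.T@np.array([s[0],s[1],1])
def atz(c,uv,z):
    o,d=ray(c,uv); return o+d*(z-o[2])/d[2]
def proj(c,P):
    K=np.array(c['intrinsics']);R=cv2.Rodrigues(np.array(c['rvec'],float))[0]
    p=np.atleast_2d(P)@R.T+np.array(c['tvec'],float).ravel();s=p[:,:2]/p[:,2:]
    s=s*(1+c['k1']*(s**2).sum(1,keepdims=True)); return s*[K[0,0],K[1,1]]+K[:2,2]
E
python3 - <<'E'
from h import *
a=snap('scene','a1.png');b=snap('top','b1.png')
for n,c in(('scene',a),('top',b)):
    print(n,ray(c,(280,210)))
    for t in('pierced_tile','plain_tile','fork','viewer','shutter_tab','jar','vase','cup'):
        for r in models.outline_of(n,t)[:2]:
            m=r['region'].astype(np.uint8);q=cv2.minAreaRect(cv2.findNonZero(m))
            print(t,round(r['conf'],2),np.round(r['at']),np.round(cv2.boxPoints(q)).astype(int).tolist())
print(sensors.observe())
E
```

```text
scene (array([1142.19132655,  556.51925795,  934.26655209]), array([-0.48751376, -0.52847662, -0.69505867]))
pierced_tile 0.72 [313. 206.] [[292, 211], [316, 185], [331, 199], [307, 225]]
plain_tile 0.76 [261. 172.] [[239, 174], [272, 157], [279, 172], [246, 189]]
plain_tile 0.73 [374. 272.] [[335, 259], [355, 236], [408, 282], [388, 305]]
fork 0.8 [236. 235.] [[163, 199], [197, 152], [299, 225], [266, 272]]
fork 0.39 [373. 277.] [[335, 258], [354, 236], [408, 282], [389, 304]]
viewer 0.96 [380. 293.] [[303, 269], [360, 212], [456, 308], [399, 365]]
viewer 0.4 [353. 223.] [[347, 209], [362, 209], [362, 231], [347, 231]]
shutter_tab 0.91 [374. 275.] [[337, 260], [356, 238], [408, 282], [389, 304]]
jar 0.66 [352. 222.] [[346, 231], [349, 208], [364, 210], [361, 233]]
vase 0.68 [169. 180.] [[154, 203], [156, 149], [193, 151], [191, 205]]
cup 0.68 [308. 331.] [[293, 307], [325, 307], [325, 359], [293, 359]]
top (array([ 304.06127322,  -50.19522598, 1419.32650651]), array([ 0.19323384, -0.00980061, -0.98114318]))
pierced_tile 0.56 [284. 259.] [[272, 240], [291, 236], [298, 273], [278, 277
[... 492 characters left out ...]
, 167], [197, 179]]
{'clock': 0.9, 'q': array([ 1.14549609e+00,  4.93608920e-01,  1.34547496e+00, -1.13540646e-05,
        1.30250937e+00, -9.54975871e-02]), 'dq': array([-0.0015335 ,  0.00054176, -0.00021273,  0.00096479,  0.00036884,
        0.00040995]), 'joint_efforts': array([-3.19739047e-03, -8.82024407e+01, -3.84277046e+01, -2.90915450e-04,
        1.07448719e-03,  4.94495691e-05]), 'tcp_pos': array([202.41389185, 591.32704313, 231.27991554]), 'tcp_rot': array([ 5.21232373e-06,  1.64153508e-01,  9.86434806e-01, -1.69863763e-06]), 'wrist_force': array([-0.02513379, -0.28545674, -0.60588288]), 'ft_torque': array([ 0.00579459, -0.03151803, -0.04546343]), 'grip_width': 1.0027807749053073}
```

View pics/b1.png

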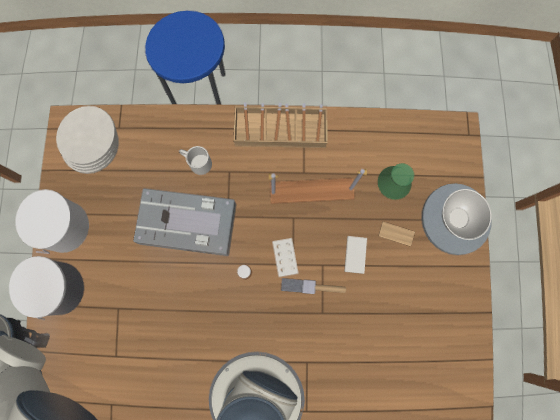

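View pics/a1.png

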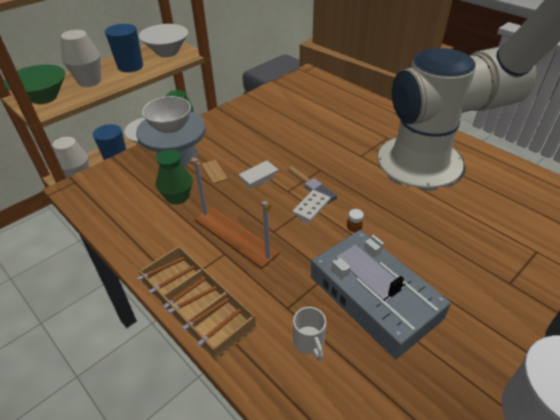

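The top view (world x is up, y is left) shows the pierced tile at about (285,258) px, plain tile (356,255), viewer (185,222) with its tab at (165,217), and fork base (312,190). The scene view agrees: tile (313,206), viewer (380,293).

```bash
cat >> h.py <<'E'
from scipy.optimize import minimize
def hull(c,x,y,yaw,L,W,z0,z1,off=(0,0)):
    cs,sn=np.cos(yaw),np.sin(yaw)
    P=[]
    for i in(-1,1):
        for j in(-1,1):
            a,b=i*L/2+off[0],j*W/2+off[1]
            for z in(z0,z1): P.append([x+a*cs-b*sn,y+a*sn+b*cs,z])
    return cv2.convexHull(proj(c,np.array(P)).astype(np.float32))
def fit(cams,masks,p0,L,W,z0,z1,off=(0,0)):
    def cost(p):
        s=0
        for c,m in zip(cams,masks):
            im=np.zeros((420*4,560*4),np.uint8)
            cv2.fillConvexPoly(im,np.round((hull(c,p[0],p[1],p[2]/100,L,W,z0,z1,off)+.5)*4*16-8).astype(np.int32),1,shift=4)
            M=cv2.resize(m,None,fx=4,fy=4,interpolation=cv2.INTER_NEAREST)
            s+=1-(im&M).sum()/max(1,(im|M).sum())
        return s
    r=minimize(cost,p0,method='Nelder-Mead',options=dict(initial_simplex=np.array(p0)+np.array([[0,0,0],[12,0,0],[0,12,0],[0,0,15]]),xatol=.2,fatol=1e-4))
    return r.x,r.fun
E
python3 - <<'E'
from h import *
a=snap('scene','a2.png');b=snap('top','b2.png')
def mk(n,t,near):
    rs=[r for r in models.outline_of(n,t)]
    r=min(rs,key=lambda r:np.hypot(*(np.array(r['at'])-near)));return r['region'].astype(np.uint8)
def close(m): 
    h=cv2.convexHull(cv2.findNonZero(m));o=m.copy();cv2.fillConvexPoly(o,h,1);return o
ms=[close(mk('scene','pierced_tile',(313,206))),close(mk('top','pierced_tile',(285,258)))]
g=atz(b,(285,258),40)
for cs,mm in(([a,b],ms),([b],ms[1:]),([a],ms[:1])):
    print('tile',min((fit(cs,mm,[g[0],g[1],y],110,60,30,40) for y in(0,20)),key=lambda r:r[1]))
ms=[close(mk('scene','viewer',(380,293))),close(mk('top','viewer',(187,222)))]
g=atz(b,(186,222),70)
for cs,mm in(([a,b],ms),([b],ms[1:]),([a],ms[:1])):
    print('viewer',fit(cs,mm,[g[0],g[1],-10],170,290,0,70,(0,5)))
# fork post tops z=210
print('tops',[atz(b,p,210) for p in((274,176),(363,172))],[atz(a,p,210) for p in((196,160),(266,203))])
print('base corners',[atz(b,p,12) for p in((272,183),(354,179),(355,198),(273,202))])
print('jar',atz(b,(244,271),55),'brush',atz(b,(298,286),10),'plain',atz(b,(356,255),40),'cup',atz(b,(198,160),80))
for n,i,bx in(('top',b,(130,170,240,90)),('scene',a,(150,140,160,130))):
    x,y,w,h=bx;cv2.imwrite(f'pics/z_{n}.png',cv2.resize(i['pixels'][y:y+h,x:x+w],None,fx=700/w,fy=700/w*1.0 if 700/w*h<580 else 580/h,interpolation=2))
z1=cv2.resize(b['pixels'][180:260,130:240],None,fx=4,fy=4,interpolation=2);z2=cv2.resize(b['pixels'][160:212,262:372],None,fx=4,fy=4,interpolation=2)
cv2.imwrite('pics/z.png',np.vstack([z1,z2]))
E
```

```text
tile (array([432.21612813, -79.85952566,  18.84976681]), np.float64(0.15436944123292062))
tile (array([431.64170625, -81.88110027,  18.19786685]), np.float64(0.04785998672859981))
tile (array([433.14051701, -77.971533  ,  15.48790666]), np.float64(0.055354765075137924))
viewer (array([532.71653111, 223.89842858,  -9.86500982]), np.float64(1.0242768652483847))
viewer (array([532.71653111, 223.89842858,  -9.86500982]), np.float64(0.024276865248384683))
viewer (array([527.8823293, 220.8341397, -10.       ]), np.float64(1.0))
tops [array([637.65980924, -44.29654411, 210.        ]), array([ 654.27111106, -292.11786101,  210.        ])] [array([ 659.65762103, -283.46498579,  210.        ]), array([641.10635723, -34.25288527, 210.        ])]
base corners [array([668.94243642, -37.32919828,  12.        ]), array([ 687.44156413, -301.74480579,   12.        ]), array([ 624.58346878, -303.82397741,   12.        ]), array([606.74395202, -41.63829918,  12.        ])]
jar [384.42872265  41.43139578  55.        ] brush [ 343.55613655 -123.36627916   10.        ] plain [ 439.09261263 -299.25618519   40.        ] cup [721.12171975 192.30440756  80.        ]
```

View pics/z.png

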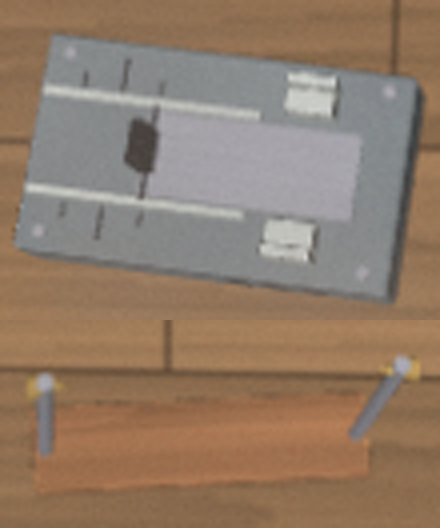

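The zoomed crops show the fork post tops at about (273.3,175.7) and (362.7,171.3) px, the seat pillars either side of the shutter's light plate, and the tab on its -y mark. I'll head for the viewer for a wrist-camera look on the way.

>>> servo_tool:
  rows:
    - [[0.62, -0.98, 0.3], [0, 0, 0.28], 1]
    - [[0.62, -0.98, 0.3], [0, 0, 0.28], 1]
    - [[0.62, -0.98, 0.3], [0, 0, 0.28], 1]
    - [[0.62, -0.98, 0.3], [0, 0, 0.28], 1]
    - [[0.62, -0.98, 0.3], [0, 0, 0.28], 1]

```text
clock: 1.7
tcp_pos: [331.4, 384.2, 293.6]
tcp_rot: [-0.0, 0.085, 0.996, -0.001]
wrist_force: [0.9, 0.2, 0.6]
grip_width: 1.001
```

>>> servo_tool:
  rows:
    - [[0.62, -0.98, 0.3], [0, 0, 0.28], 1]
    - [[0.62, -0.98, 0.3], [0, 0, 0.28], 1]
    - [[0.62, -0.98, 0.3], [0, 0, 0.28], 1]
    - [[0, 0, 0], [0, 0, 0], 1]

```text
clock: 2.1
tcp_pos: [411.2, 257.2, 333.3]
tcp_rot: [0.002, 0.041, 0.999, -0.0]
wrist_force: [-0.2, 1.8, -0.4]
grip_width: 0.996
```

```bash
python3 - <<'E'
from h import *
c=snap('wrist','w1.png');print(ray(c,(280,210)),sensors.observe()['tcp_pos'])
E
```

```text
(array([328.16296565, 264.83947532, 476.88478498]), array([ 0.32296147, -0.03019634, -0.94594375])) [409.85448576 258.80912299 332.64449646]
```

View pics/w1.png

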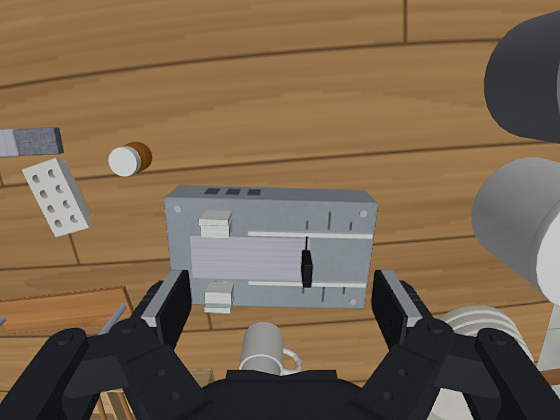

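The wrist view shows the viewer well: top face from about (168,200) to (375,305), pillars at (215,223) and (219,295), tab (307,268), and the tile at (55,197) on the left.

```bash
python3 - <<'E'
from h import *
c=snap('wrist','w2.png')
def mk(t,near):
    rs=models.outline_of('wrist',t)
    print(t,[(round(r['conf'],2),np.round(r['at'])) for r in rs])
    m=min(rs,key=lambda r:np.hypot(*(np.array(r['at'])-near)))['region'].astype(np.uint8)
    cv2.fillConvexPoly(m,cv2.convexHull(cv2.findNonZero(m)),1);return m
m=mk('viewer',(270,250));v,f=fit([c],[m],[532,224,-10],170,290,0,70,(0,5));print('viewer',v,f)
m=mk('pierced_tile',(55,197));t,f2=fit([c],[m],[432,-80,18],110,60,30,40);print('tile',t,f2)
im=cv2.resize(c['pixels'],None,fx=2,fy=2,interpolation=2)
def P(l,o,z): y=o[2]/100;return [o[0]+l[0]*np.cos(y)-l[1]*np.sin(y),o[1]+l[0]*np.sin(y)+l[1]*np.cos(y),z]
# seat frame relative to viewer unknown in y: estimate from tab top (120 above table) & pillars
for uv,z in(((307,252),120),((214,213),107),((219,285),107)): 
    w=atz(c,uv,z);d=w[:2]-v[:2];y=v[2]/100;print(uv,w,'local',d[0]*np.cos(y)+d[1]*np.sin(y),-d[0]*np.sin(y)+d[1]*np.cos(y))
cv2.polylines(im,[np.int32((hull(c,v[0],v[1],v[2]/100,170,290,0,70,(0,5))+.5)*2)],1,(0,0,255));cv2.polylines(im,[np.int32((hull(c,v[0],v[1],v[2]/100,170,290,70,70,(0,5))+.5)*2)],1,(0,255,0))
cv2.polylines(im,[np.int32((hull(c,t[0],t[1],t[2]/100,110,60,40,40)+.5)*2)],1,(0,0,255))
cv2.imwrite('pics/w2z.png',im[230:640,20:780])
E
```

```text
viewer [(0.61, array([268., 248.]))]
viewer [536.46970536 226.60052045 -10.40365795] 0.049850389432964826
pierced_tile [(0.58, array([ 58., 198.]))]
tile [431.65022799 -81.69206737  19.8867616 ] 0.06857387347089594
(307, 252) [505.39099979 283.84043656 120.        ] local -36.85497370595498 53.702931479567646
(214, 213) [449.81561655 173.63262735 107.        ] local -80.68489357625006 -61.68044062423726
(219, 285) [551.34757721 164.83857175 107.        ] local 21.211345277640717 -59.882954251540504
```

View pics/w2z.png

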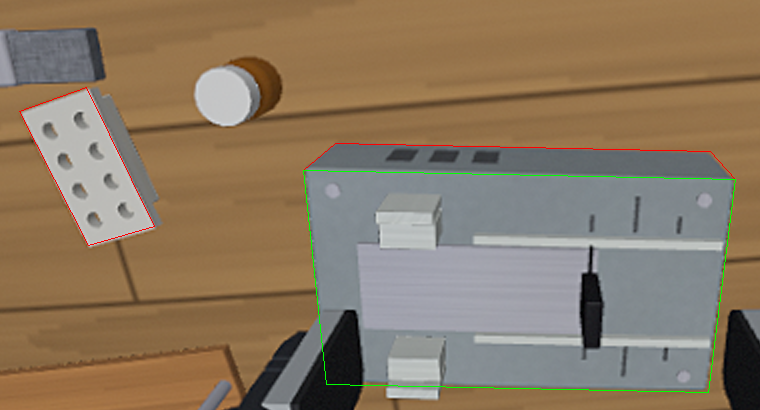

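The overlay fits the box top and the tile well; next I'll check the assumed seat (local y −60) and tab (+60) by overlay.

```bash
python3 - <<'E'
from h import *
c=snap('wrist','w3.png');print(sensors.observe()['tcp_pos'])
v=(536.5,226.6,-.104)
cs,sn=np.cos(v[2]),np.sin(v[2])
S=3;im=cv2.resize(c['pixels'],None,fx=S,fy=S,interpolation=2)
def rect(x0,x1,y0,y1,z,col):
    P=[[v[0]+x*cs-y*sn,v[1]+x*sn+y*cs,z] for x,y in((x0,y0),(x1,y0),(x1,y1),(x0,y1))]
    cv2.polylines(im,[np.int32((proj(c,np.array(P))+.5)*S)],1,col)
rect(-85,85,-140,150,70,(0,255,0))
for s in(-60,):
    rect(-61,61,s-18,s+18,107,(0,0,255));rect(-61,61,s-18,s+18,100,(255,0,0))
    rect(-17,17,s+114,s+126,120,(0,0,255));rect(-17,17,s+114,s+126,75,(0,255,255))
    rect(-60,60,s+150,s+150,70,(255,0,255))
cv2.imwrite('pics/w3z.png',im[550:990,480:1150])
E
```

```text
[407.46489506 261.70614442 331.32174953]
```

View pics/w3z.png

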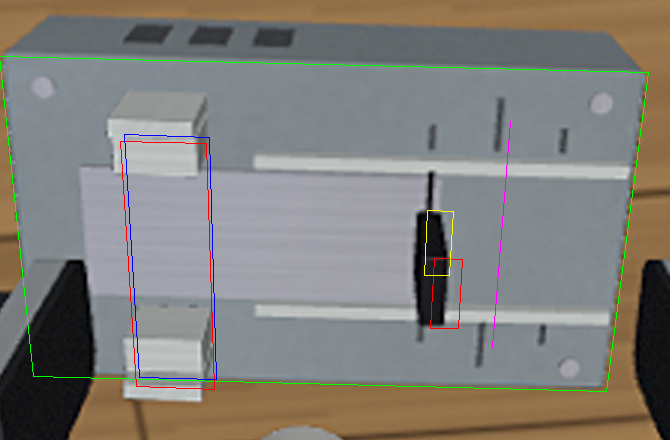

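The pillars and ticks sit about 5 mm further in −y than I assumed. The revised seat is about (528,161), the tab (541,281), and the tab at half travel (544,311). I'm moving to the tile.

>>> servo_tool:
  rows:
    - [[0.06, -0.85, -0.2], [0, 0, 0.32], 1]
    - [[0.06, -0.85, -0.2], [0, 0, 0.32], 1]
    - [[0.06, -0.85, -0.3], [0, 0, 0.32], 1]
    - [[0.06, -0.85, -0.4], [0, 0, 0.32], 1]
    - [[0.06, -0.85, -0.5], [0, 0, 0.32], 1]

```text
clock: 2.85
tcp_pos: [421.1, 53.2, 250.1]
tcp_rot: [0.002, -0.057, 0.998, 0.001]
wrist_force: [1.3, -0.6, 0.9]
grip_width: 1.001
```

>>> servo_tool:
  rows:
    - [[0.06, -0.85, -0.5], [0, 0, 0.32], 1]
    - [[0.06, -0.85, -0.5], [0, 0, 0.32], 1]
    - [[0.06, -0.85, -0.4], [0, 0, 0.32], 1]
    - [[0.06, -0.85, -0.3], [0, 0, 0.2], 1]

```text
clock: 3.25
tcp_pos: [432.0, -118.2, 160.6]
tcp_rot: [0.002, -0.125, 0.992, 0.002]
wrist_force: [1.1, 0.7, -0.3]
grip_width: 0.999
```

>>> servo_tool:
  rows:
    - [[0, 0.4, -0.2], [0, 0, -0.3], 1]
    - [[0, 0.35, -0.2], [0, 0, -0.3], 1]
    - [[0, 0, 0], [0, 0, 0], 1]
    - [[0, 0, 0], [0, 0, 0], 1]

```text
clock: 3.65
tcp_pos: [432.2, -83.5, 136.9]
tcp_rot: [-0.0, -0.092, 0.996, 0.002]
wrist_force: [0.2, 0.3, -0.0]
grip_width: 1.0
```

```bash
python3 - <<'E'
from h import *
c=snap('wrist','w4.png');s=sensors.observe();print(s['tcp_pos'],s['tcp_rot'])
r=models.outline_of('wrist','pierced_tile');print([(x['conf'],x['at']) for x in r])
m=r[0]['region'].astype(np.uint8);print(m.sum());cv2.fillConvexPoly(m,cv2.convexHull(cv2.findNonZero(m)),1)
print(fit([c],[m],[432,-81,19],110,60,30,40))
for r in models.outline_of('wrist','fork'): print('fork',r['conf'],r['at'])
E
```

```text
[432.15752363 -83.52581294 136.97937507] [-1.83631025e-04 -9.18318194e-02  9.95771964e-01  2.25361665e-03]
[(0.73, [285.7, 206.3]), (0.65, [542.3, 356.4]), (0.37, [446.0, 182.3])]
8864
(array([432.62601649, -79.44309976,  18.90724073]), np.float64(0.017754259291313246))
fork 0.59 [222.4, 364.0]
```

View pics/w4.png

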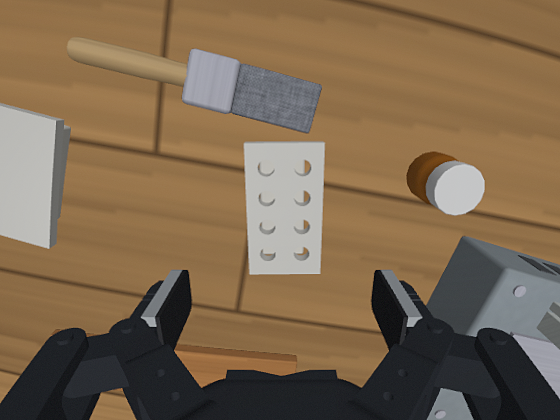

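The tile lies square between the fingers at (285,206), and its fit of (432.6,−79.4, yaw 0.189) agrees with the earlier ones. I'm descending.

>>> servo_tool:
  rows:
    - [[0, 0.09, -0.6], [-0.04, 0, 0.04], 1]
    - [[0, 0, -0.6], [0, 0, 0], 1]
    - [[0, 0, -0.6], [0, 0, 0], 1]
    - [[0, 0, -0.4], [0, 0, 0], 1]
    - [[0, 0, -0.1], [0, 0, 0], 1]

```text
clock: 4.3
tcp_pos: [436.7, -80.7, 22.4]
tcp_rot: [0.005, -0.096, 0.995, -0.003]
wrist_force: [0.6, 0.1, 0.3]
grip_width: 1.002
```

>>> servo_tool:
  rows:
    - [[0, 0, 0], [0, 0, 0], 1]
    - [[0, 0, 0], [0, 0, 0], 1]

```text
clock: 4.5
tcp_pos: [437.1, -80.9, 23.1]
tcp_rot: [0.005, -0.096, 0.995, -0.003]
wrist_force: [0.2, -0.4, -0.0]
grip_width: 0.998
```

>>> servo_tool:
  rows:
    - [[-0.09, 0.02, -0.22], [0.05, 0.1, 0], 1]
    - [[0, 0, 0], [0, 0, 0], 1]
    - [[0, 0, 0], [0, 0, 0], 1]

```text
clock: 4.8
tcp_pos: [433.7, -80.3, 13.3]
tcp_rot: [0.002, -0.096, 0.995, 0.0]
wrist_force: [-0.6, 0.7, -0.7]
grip_width: 0.998
```

>>> servo_tool:
  rows:
    - [[0, 0, 0], [0, 0.04, 0], 0]
    - [[0, 0, 0], [0, 0, 0], 0]
    - [[0, 0, 0], [0, 0, 0], 0]
    - [[0, 0, 0], [0, 0, 0], 0]
    - [[0, 0, 0], [0, 0, 0], 0]

```text
clock: 5.3
tcp_pos: [434.0, -80.3, 14.4]
tcp_rot: [0.0, -0.096, 0.995, -0.0]
wrist_force: [-0.5, -0.3, -2.0]
grip_width: 0.685
```

>>> servo_tool:
  rows:
    - [[0, 0, 0], [0, 0, 0], 0]
    - [[0, 0, 0], [0, 0, 0], 0]
    - [[0, 0, 0], [0, 0, 0], 0]

```text
clock: 5.6
tcp_pos: [434.0, -80.3, 14.3]
tcp_rot: [0.0, -0.096, 0.995, -0.0]
wrist_force: [1.1, 0.7, -2.4]
grip_width: 0.688
```

The tile is gripped (0.688 ≈ 59 mm, tool level). I'm lifting toward a spot where I can see the fork.

>>> servo_tool:
  rows:
    - [[0, 0, 0.3], [0, 0, 0], 0]
    - [[0, 0, 0.5], [0, 0, 0], 0]
    - [[0, 0, 0.6], [0, 0, 0], 0]
    - [[0, 0, 0.6], [0, 0, 0], 0]
    - [[0, 0, 0.6], [0, 0, 0], 0]

```text
clock: 6.1
tcp_pos: [430.9, -79.4, 145.2]
tcp_rot: [-0.004, -0.096, 0.995, 0.002]
wrist_force: [0.8, -0.8, -1.6]
grip_width: 0.692
```

>>> servo_tool:
  rows:
    - [[0, -0.3, 0.6], [0, 0, 0], 0]
    - [[0, -0.5, 0.6], [0, 0, 0], 0]
    - [[0, -0.5, 0.6], [0, 0, 0], 0]
    - [[0, -0.4, 0.4], [0, 0, 0], 0]
    - [[0, -0.2, 0.2], [0, 0, 0], 0]

```text
clock: 6.6
tcp_pos: [429.6, -176.1, 273.1]
tcp_rot: [-0.003, -0.097, 0.995, 0.001]
wrist_force: [-0.1, 0.3, -1.7]
grip_width: 0.689
```

>>> servo_tool:
  rows:
    - [[0, 0, 0], [0, 0, 0], 0]
    - [[0, 0, 0], [0, 0, 0], 0]

```text
clock: 6.8
tcp_pos: [429.7, -177.1, 273.8]
tcp_rot: [-0.002, -0.097, 0.995, 0.0]
wrist_force: [-0.1, -0.4, -1.9]
grip_width: 0.691
```

```bash
python3 - <<'E'
from h import *
c=snap('wrist','w5.png');s=sensors.observe();print(s['tcp_pos'],s['tcp_rot'])
a=snap('scene','a5.png')
z=cv2.resize(a['pixels'][145:255,180:290],None,fx=3.8,fy=3.8,interpolation=2)
cv2.imwrite('pics/w5z.png',np.hstack([cv2.resize(c['pixels'],(380,418) if 0 else (380,285)), np.zeros((285,0,3),np.uint8)]) if 0 else np.hstack([c['pixels'][:418,:380] if 0 else cv2.resize(c['pixels'],(380,418)),z]))
E
```

```text
[ 429.67892653 -176.91904925  273.69033419] [-2.16035658e-03 -9.66904453e-02  9.95312074e-01  4.07709336e-04]
```

View pics/w5z.png

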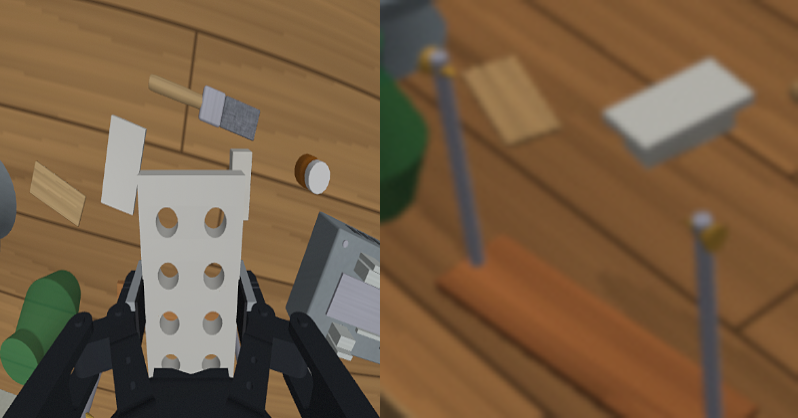

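In the scene zoom the fork's post tops are at about (195.3,158.7) and (265,202.1) px; the tile hangs level in the gripper. I'll fit the fork from both fixed cameras.

```bash
python3 - <<'E'
from h import *
from scipy.optimize import least_squares
a=vision.camera('scene');b=vision.camera('top');w=vision.camera('wrist');s=sensors.observe();print(s['tcp_pos'])
B=[((-35,-135,12),(353.5,197.5)),((-35,135,12),(271,202.9)),((35,135,12),(274.6,181.6)),((35,-135,12),(353.4,177.6))]
T=[((0,125,210),(272.9,175.3)),((0,-125,210),(362.3,170.9))]
A=[((0,125,210),(264.6,201.7)),((0,-125,210),(194.9,158.3))]
def W(L,p):
    L=np.array(L,float);c,s=np.cos(p[2]),np.sin(p[2]);return np.array([p[0]+c*L[0]-s*L[1],p[1]+s*L[0]+c*L[1],L[2]])
for sets in([(b,B+T),(a,A)],[(b,T)],[(b,B)],[(a,A)]):
    f=lambda p:np.concatenate([proj(c,W(L,p))[0]-uv for c,S in sets for L,uv in S])
    r=least_squares(f,[647,-168,.05]);print(np.round(r.x,3),np.round(r.fun,1))
# tile in the gripper: fit from wrist
R=models.outline_of('wrist','pierced_tile')[0];m=R['region'].astype(np.uint8);print(R['conf'],m.sum())
E
```

```text
[ 429.75286076 -176.676647    273.60209208]
[ 6.48634e+02 -1.67611e+02  7.00000e-02] [ 1.8  0.9  0.  -0.2 -4.7 -0.2 -0.  -0.3  0.6 -0.1  0.7  0.  -0.7 -0.7
 -0.2 -0.2]
[ 6.48516e+02 -1.65725e+02  7.10000e-02] [-0.1  0.   0.1 -0. ]
[ 6.49029e+02 -1.69978e+02  6.90000e-02] [ 2.5  0.9  0.7 -0.3 -4.  -0.4  0.7 -0.3]
[ 6.49000e+02 -1.65348e+02  7.10000e-02] [-0.2 -0.2  0.2  0.3]
0.96 27522
```

>>> servo_tool:
  rows:
    - [[0.4, 0.05, -0.2], [0, 0, 0], 0]
    - [[0.7, 0.05, -0.2], [0, 0, 0], 0]
    - [[0.7, 0.05, -0.3], [0, 0, 0], 0]
    - [[0.7, 0.05, -0.3], [0, 0, 0], 0]
    - [[0.7, 0.0, -0.3], [0, 0, 0], 0]

```text
clock: 7.6
tcp_pos: [592.4, -164.6, 207.1]
tcp_rot: [-0.002, -0.097, 0.995, 0.0]
wrist_force: [-0.6, -0.1, -0.2]
grip_width: 0.691
```

>>> servo_tool:
  rows:
    - [[0.6, 0.0, -0.25], [0, 0, 0], 0]
    - [[0.3, 0, -0.2], [0, 0, 0], 0]
    - [[0, 0, 0], [0, 0, 0], 0]
    - [[0, 0, 0], [0, 0, 0], 0]

```text
clock: 8.0
tcp_pos: [641.3, -161.9, 178.3]
tcp_rot: [-0.005, -0.099, 0.995, 0.001]
wrist_force: [-0.1, 0.8, -1.6]
grip_width: 0.689
```

>>> servo_tool:
  rows:
    - [[0.17, -0.07, 0.05], [-0.01, -0.1, 0], 0]
    - [[0, 0, 0], [0, 0, 0], 0]
    - [[0, 0, 0], [0, 0, 0], 0]

```text
clock: 8.3
tcp_pos: [649.1, -165.7, 182.5]
tcp_rot: [0.001, -0.098, 0.995, 0.0]
wrist_force: [-0.6, 0.6, -1.5]
grip_width: 0.686
```

```bash
python3 - <<'E'
from h import *
print(sensors.observe()['tcp_pos'])
a=snap('scene','a6.png');b=snap('top','b6.png')
for n,c in(('scene',a),('top',b)):
    R=models.outline_of(n,'pierced_tile');print([(r['conf'],r['at']) for r in R])
    print('pred',proj(c,[[648.7,-165.6,200]]))
    if R:
        m=R[0]['region'].astype(np.uint8);print(atz(c,R[0]['at'],205))
z=[cv2.resize(i['pixels'][v-55:v+55,u-55:u+55],(400,400),interpolation=2) for i,u,v in((a,230,190),(b,318,185))]
cv2.imwrite('pics/f.png',np.hstack(z))
E
```

```text
[ 649.07663679 -165.68805969  182.50655814]
[(0.7, [222.9, 184.7])]
pred [[228.3493445 181.8750367]]
[ 668.33400712 -161.83302868  205.        ]
[(0.71, [322.2, 182.6])]
pred [[317.49002105 173.93853467]]
[ 622.65799296 -178.16104453  205.        ]
```

View pics/f.png

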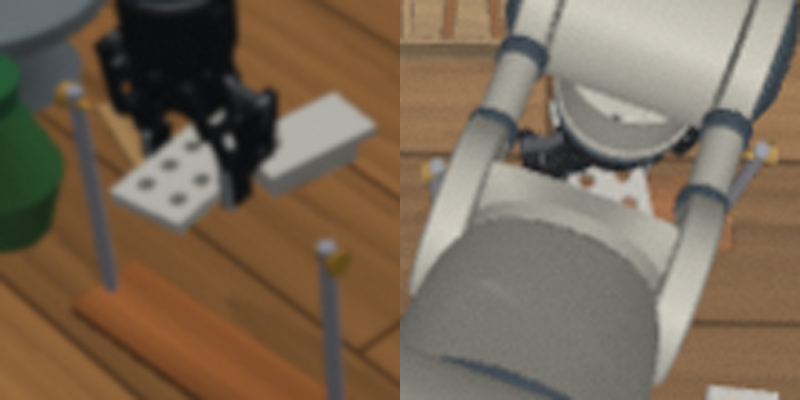

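The scene crop shows the tile held level between the two points, with nothing touching. I'll trim slightly, then hold for over 2 s.

>>> servo_tool:
  rows:
    - [[0.02, 0, -0.035], [0, 0.02, 0], 0]
    - [[0, 0, 0], [0, 0, 0], 0]
    - [[0, 0, 0], [0, 0, 0], 0]
    - [[0, 0, 0], [0, 0, 0], 0]
    - [[0, 0, 0], [0, 0, 0], 0]

```text
clock: 9.0
tcp_pos: [650.0, -165.6, 180.3]
tcp_rot: [-0.0, -0.098, 0.995, 0.0]
wrist_force: [0.1, 0.6, -1.6]
grip_width: 0.688
```

>>> servo_tool:
  rows:
    - [[0, 0, 0], [0, 0, 0], 0]
    - [[0, 0, 0], [0, 0, 0], 0]
    - [[0, 0, 0], [0, 0, 0], 0]
    - [[0, 0, 0], [0, 0, 0], 0]
    - [[0, 0, 0], [0, 0, 0], 0]

```text
clock: 9.5
tcp_pos: [650.0, -165.5, 180.3]
tcp_rot: [-0.0, -0.098, 0.995, 0.0]
wrist_force: [-0.4, 0.5, -1.5]
grip_width: 0.688
```

>>> servo_tool:
  rows:
    - [[0, 0, 0], [0, 0, 0], 0]
    - [[0, 0, 0], [0, 0, 0], 0]
    - [[0, 0, 0], [0, 0, 0], 0]
    - [[0, 0, 0], [0, 0, 0], 0]
    - [[0, 0, 0], [0, 0, 0], 0]

```text
clock: 10.0
tcp_pos: [650.0, -165.5, 180.3]
tcp_rot: [-0.0, -0.098, 0.995, 0.0]
wrist_force: [-0.4, -0.3, -1.3]
grip_width: 0.695
```

>>> servo_tool:
  rows:
    - [[0, 0, 0], [0, 0, 0], 0]
    - [[0, 0, 0], [0, 0, 0], 0]
    - [[0, 0, 0], [0, 0, 0], 0]
    - [[0, 0, 0], [0, 0, 0], 0]
    - [[0, 0, 0], [0, 0, 0], 0]

```text
clock: 10.5
tcp_pos: [650.0, -165.5, 180.3]
tcp_rot: [-0.0, -0.098, 0.995, 0.0]
wrist_force: [-0.3, -0.4, -0.6]
grip_width: 0.686
```

>>> servo_tool:
  rows:
    - [[0, 0, 0], [0, 0, 0], 0]
    - [[0, 0, 0], [0, 0, 0], 0]
    - [[0, 0, 0], [0, 0, 0], 0]
    - [[0, 0, 0], [0, 0, 0], 0]
    - [[0, 0, 0], [0, 0, 0], 0]

```text
clock: 11.0
tcp_pos: [650.0, -165.5, 180.3]
tcp_rot: [-0.0, -0.098, 0.995, 0.0]
wrist_force: [-0.4, -0.1, -0.9]
grip_width: 0.689
```

>>> servo_tool:
  rows:
    - [[0, 0, 0], [0, 0, 0], 0]
    - [[0, 0, 0], [0, 0, 0], 0]
    - [[0, 0, 0], [0, 0, 0], 0]

```text
clock: 11.3
tcp_pos: [650.0, -165.5, 180.3]
tcp_rot: [-0.0, -0.098, 0.995, 0.0]
wrist_force: [0.6, 0.6, -2.4]
grip_width: 0.687
```

>>> servo_tool:
  rows:
    - [[0, 0, 0.5], [0, 0, 0], 0]
    - [[-0.1, 0, 0.7], [0, 0, 0], 0]
    - [[-0.2, 0.3, 0.5], [0, 0, -0.2], 0]
    - [[-0.3, 0.6, 0], [0, 0, -0.3], 0]
    - [[-0.3, 0.8, 0], [0, 0, -0.35], 0]

```text
clock: 11.8
tcp_pos: [604.5, -82.6, 267.1]
tcp_rot: [-0.0, -0.051, 0.999, 0.0]
wrist_force: [0.6, 1.3, -1.0]
grip_width: 0.688
```

>>> servo_tool:
  rows:
    - [[-0.3, 0.8, 0], [0, 0, -0.35], 0]
    - [[-0.3, 0.8, 0], [0, 0, -0.35], 0]
    - [[-0.3, 0.8, 0], [0, 0, -0.35], 0]
    - [[-0.3, 0.8, 0], [0, 0, -0.35], 0]
    - [[-0.25, 0.6, 0], [0, 0, -0.3], 0]

```text
clock: 12.3
tcp_pos: [528.0, 114.3, 268.5]
tcp_rot: [0.001, 0.043, 0.999, 0.001]
wrist_force: [-0.2, 0.6, -1.5]
grip_width: 0.688
```

>>> servo_tool:
  rows:
    - [[-0.1, 0.5, 0], [0, 0, -0.2], 0]
    - [[0, 0, 0], [0, 0, 0], 0]
    - [[0, 0, 0], [0, 0, 0], 0]

```text
clock: 12.6
tcp_pos: [520.5, 144.1, 269.1]
tcp_rot: [0.001, 0.052, 0.999, 0.001]
wrist_force: [-0.5, -0.0, -1.9]
grip_width: 0.692
```

>>> servo_tool:
  rows:
    - [[0.18, 0.34, -0.4], [0, 0, 0], 0]
    - [[0, 0, -0.7], [0, 0, 0], 0]
    - [[0, 0, -0.8], [0, 0, 0], 0]
    - [[0, 0, -0.7], [0, 0, 0], 0]
    - [[0, 0, -0.3], [0, 0, 0], 0]

```text
clock: 13.1
tcp_pos: [533.7, 158.4, 122.9]
tcp_rot: [0.006, 0.053, 0.999, 0.002]
wrist_force: [-0.8, -0.5, -0.8]
grip_width: 0.688
```

>>> servo_tool:
  rows:
    - [[0, 0, 0], [0, 0, 0], 0]
    - [[0, 0, 0], [0, 0, 0], 0]

```text
clock: 13.3
tcp_pos: [533.3, 156.7, 121.1]
tcp_rot: [0.004, 0.054, 0.999, 0.001]
wrist_force: [-0.2, 0.0, -1.6]
grip_width: 0.688
```

>>> servo_tool:
  rows:
    - [[-0.08, 0.09, -0.1], [-0.015, 0.08, 0.04], 0]
    - [[0, 0, 0], [0, 0, 0], 0]
    - [[0, 0, 0], [0, 0, 0], 0]

```text
clock: 13.6
tcp_pos: [530.8, 161.2, 118.4]
tcp_rot: [0.002, 0.052, 0.999, 0.0]
wrist_force: [-0.1, 0.8, -1.8]
grip_width: 0.685
```

```bash
python3 - <<'E'
from h import *
s=sensors.observe();print(s['tcp_pos'],s['tcp_rot'])
c=snap('wrist','w7.png');a=snap('scene','a7.png')
cv2.imwrite('pics/w7z.png',np.hstack([cv2.resize(c['pixels'][150:420,150:470],(474,400),interpolation=2),cv2.resize(a['pixels'][210:330,300:396],(320,400),interpolation=2)]))
E
```

```text
[530.80155563 161.16892736 118.38929904] [1.93133251e-03 5.20062084e-02 9.98644805e-01 4.22334025e-04]
```

View pics/w7z.png

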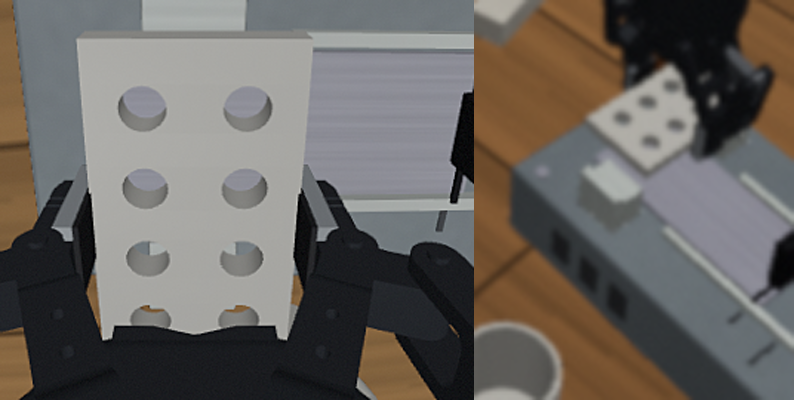

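The tile is level above the seat and centred in y on the near pillar (crop columns 195 vs 194). I'll check x numerically from the near lip's edges.

```bash
python3 - <<'E'
from h import *
c=vision.camera('wrist');g=cv2.cvtColor(c['pixels'],cv2.COLOR_BGR2GRAY)[:, 272:290].mean(1)
print(np.round(g[90:200]).astype(int).tolist())
v=np.array([528.7,161.6]);u=np.array([np.cos(-.103),np.sin(-.103)])
for n,x,z in(('lip in top',-61,107),('lip in flat',-61,100),('pillar outer? -68 top',-68,107),('outer base -68',-68,70)): print(n,proj(c,[[*(v+x*u),z]]))
t=np.array([530.8,161.2])-1.2*u
for z in(134,144): print('tile end',z,proj(c,[[*(t-55*u),z]]))
E
```

```text
[100, 101, 103, 100, 100, 113, 120, 120, 120, 120, 120, 120, 119, 119, 119, 118, 118, 118, 119, 118, 119, 119, 119, 119, 119, 119, 119, 119, 119, 119, 119, 118, 121, 130, 132, 131, 129, 141, 169, 171, 170, 170, 170, 170, 170, 170, 169, 169, 169, 169, 169, 170, 170, 147, 117, 124, 129, 160, 174, 170, 170, 170, 170, 170, 168, 167, 166, 166, 167, 168, 169, 171, 172, 174, 174, 173, 172, 171, 169, 170, 157, 135, 129, 130, 129, 125, 163, 171, 169, 169, 169, 169, 168, 169, 169, 169, 169, 169, 169, 169, 169, 169, 169, 169, 169, 169, 169, 169, 169, 169]
lip in top [[279.88609962 145.62236621]]
lip in flat [[279.93067796 143.77265821]]
pillar outer? -68 top [[279.86222969 130.78887354]]
outer base -68 [[280.06900435 125.21731886]]
tile end 134 [[279.25455101 171.59462933]]
tile end 144 [[279.12014141 177.1751343 ]]
```

Measured against the near lip, the tile needs about −1.6 mm in x. I'm descending.

>>> servo_tool:
  rows:
    - [[-0.03, 0, -0.1], [-0.01, 0.04, 0], 0]
    - [[-0.01, 0, -0.2], [0, 0, 0], 0]
    - [[-0.01, 0, -0.12], [0, 0, 0], 0]
    - [[0, 0, 0], [0, 0, 0], 0]
    - [[0, 0, 0], [0, 0, 0], 0]

```text
clock: 14.25
tcp_pos: [527.6, 161.1, 95.0]
tcp_rot: [-0.001, 0.052, 0.999, -0.0]
wrist_force: [-0.7, -0.7, -1.2]
grip_width: 0.691
```

>>> servo_tool:
  rows:
    - [[0.03, 0, -0.1], [0, -0.02, 0], 0]
    - [[0, 0, -0.06], [0, 0, 0], 0]
    - [[0, 0, 0], [0, 0, 0], 0]
    - [[0, 0, 0], [0, 0, 0], 0]

```text
clock: 14.65
tcp_pos: [529.5, 161.1, 86.4]
tcp_rot: [0.001, 0.052, 0.999, -0.0]
wrist_force: [-0.6, -0.5, -2.3]
grip_width: 0.687
```

>>> servo_tool:
  rows:
    - [[0, 0, -0.03], [0, 0.02, 0], 0]
    - [[0, 0, 0], [0, 0, 0], 0]
    - [[0, 0, 0], [0, 0, 0], 0]

```text
clock: 14.95
tcp_pos: [529.7, 161.1, 85.1]
tcp_rot: [-0.0, 0.052, 0.999, -0.0]
wrist_force: [0.8, -0.5, -2.0]
grip_width: 0.69
```

>>> servo_tool:
  rows:
    - [[0, 0, -0.03], [0, 0, 0], 0]
    - [[0, 0, 0], [0, 0, 0], 0]

```text
clock: 15.15
tcp_pos: [529.9, 161.2, 84.2]
tcp_rot: [0.0, 0.052, 0.999, -0.0]
wrist_force: [-0.2, 0.3, -1.3]
grip_width: 0.684
```

>>> servo_tool:
  rows:
    - [[-0.005, 0, -0.03], [0, 0, 0], 0]
    - [[0, 0, 0], [0, 0, 0], 0]

```text
clock: 15.35
tcp_pos: [530.1, 161.2, 84.5]
tcp_rot: [0.001, 0.052, 0.999, 0.0]
wrist_force: [-0.0, -0.4, -1.6]
grip_width: 0.689
```

>>> servo_tool:
  rows:
    - [[-0.005, 0, -0.03], [0, 0, 0], 0]
    - [[0, 0, 0], [0, 0, 0], 0]

```text
clock: 15.55
tcp_pos: [530.4, 161.3, 84.3]
tcp_rot: [0.002, 0.052, 0.999, 0.0]
wrist_force: [-0.1, -0.1, -1.2]
grip_width: 0.689
```

```bash
python3 - <<'E'
from h import *
c=snap('wrist','w8.png');a=snap('scene','a8.png')
cv2.imwrite('pics/w8z.png',np.hstack([cv2.resize(c['pixels'][60:420,190:370],None,fx=1.6,fy=1.6,interpolation=2),cv2.resize(a['pixels'][205:325,290:390],(480,576),interpolation=2)]))
E
```

```text
(no output)
```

View pics/w8z.png

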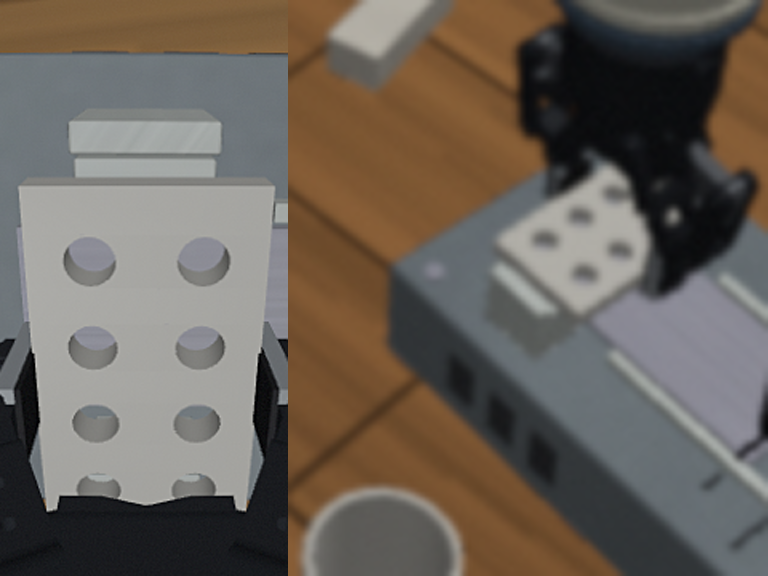

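The tile sits between the lips: the near gap is about 6–7 mm of the 12 mm play, and it is centred in y. I'll press slightly to confirm contact.

>>> servo_tool:
  rows:
    - [[-0.03, 0, -0.05], [0, 0.03, 0], 0]
    - [[0, 0, -0.04], [0, 0, 0], 0]

```text
clock: 15.85
tcp_pos: [530.6, 161.3, 83.9]
tcp_rot: [0.003, 0.052, 0.999, 0.0]
wrist_force: [-21.0, -3.6, 55.9]
grip_width: 0.691
```

Firm contact confirmed. I'll relieve it before opening.

>>> servo_tool:
  rows:
    - [[-0.01, 0, 0.01], [0, 0.0, 0], 0]
    - [[0, 0, 0], [0, 0, 0], 0]

```text
clock: 16.05
tcp_pos: [530.3, 161.4, 85.2]
tcp_rot: [0.004, 0.052, 0.999, 0.001]
wrist_force: [0.6, -1.4, -0.8]
grip_width: 0.689
```

>>> servo_tool:
  rows:
    - [[-0.015, 0, 0], [-0.01, 0.08, 0], 0]
    - [[0, 0, -0.01], [0, 0, 0], 0]
    - [[0, 0, 0], [0, 0, 0], 0]

```text
clock: 16.35
tcp_pos: [529.4, 161.4, 84.1]
tcp_rot: [-0.001, 0.052, 0.999, -0.0]
wrist_force: [-2.9, -0.7, 13.3]
grip_width: 0.688
```

Level, on the seat with light contact. Now I'll open.

>>> servo_tool:
  rows:
    - [[0, 0, 0], [0, 0, 0], 0.75]
    - [[0, 0, 0], [0, 0, 0], 0.85]
    - [[0, 0, 0], [0, 0, 0], 1]
    - [[0, 0, 0], [0, 0, 0], 1]
    - [[0, 0, 0], [0, 0, 0], 1]

```text
clock: 16.85
tcp_pos: [529.4, 161.4, 83.2]
tcp_rot: [-0.002, 0.052, 0.999, -0.0]
wrist_force: [0.4, -0.2, 0.7]
grip_width: 1.0
```

>>> servo_tool:
  rows:
    - [[0, 0, 0], [0, 0, 0], 1]
    - [[0, 0, 0], [0, 0, 0], 1]

```text
clock: 17.05
tcp_pos: [529.4, 161.4, 83.1]
tcp_rot: [-0.002, 0.052, 0.999, -0.0]
wrist_force: [-0.2, -0.0, 0.5]
grip_width: 1.0
```

>>> servo_tool:
  rows:
    - [[0, 0, 0.2], [0, 0, 0], 1]
    - [[0, 0, 0.6], [0, 0, 0], 1]
    - [[0, 0, 0.8], [0, 0, 0], 1]
    - [[-0.4, 0.4, 0.8], [0, 0, 0], 1]
    - [[-0.5, 0.6, 0.7], [0, 0, 0], 1]

```text
clock: 17.55
tcp_pos: [483.8, 207.9, 239.9]
tcp_rot: [-0.005, 0.054, 0.999, -0.001]
wrist_force: [0.4, 0.3, -0.3]
grip_width: 1.004
```

>>> servo_tool:
  rows:
    - [[-0.5, 0.5, 0.4], [0, 0, 0], 1]
    - [[0, 0, 0], [0, 0, 0], 1]
    - [[0, 0, 0], [0, 0, 0], 1]

```text
clock: 17.85
tcp_pos: [457.0, 236.7, 268.2]
tcp_rot: [-0.001, 0.053, 0.999, 0.001]
wrist_force: [-0.2, -0.0, 0.4]
grip_width: 1.0
```

```bash
python3 - <<'E'
from h import *
s=sensors.observe();print(s['tcp_pos'],s['tcp_rot'])
c=snap('wrist','w9.png')
S=2;im=cv2.resize(c['pixels'],None,fx=S,fy=S,interpolation=2)
v=(527.8,161.5,-.103);cs,sn=np.cos(v[2]),np.sin(v[2])
def rect(x0,x1,y0,y1,z,col):
    P=[[v[0]+x*cs-y*sn,v[1]+x*sn+y*cs,z] for x,y in((x0,y0),(x1,y0),(x1,y1),(x0,y1))]
    cv2.polylines(im,[np.int32((proj(c,np.array(P))+.5)*S)],1,col)
rect(-55,55,-30,30,110,(0,0,255));rect(-61,61,-18,18,107,(255,0,0))
rect(-17,17,114,126,119,(0,0,255));rect(-17,17,114,126,75,(0,255,255));rect(-60,60,150,150,70,(255,0,255))
cv2.imwrite('pics/w9z.png',im[220:800,150:900])
for r in models.outline_of('wrist','pierced_tile')[:2]:
    m=r['region'].astype(np.uint8);cv2.fillConvexPoly(m,cv2.convexHull(cv2.findNonZero(m)),1);print(r['conf'],r['at'],fit([c],[m],[528,161,-10],110,60,100,110))
E
```

```text
[456.99322928 236.72849122 268.16499583] [-5.42205602e-04  5.25924837e-02  9.98615447e-01  9.62509324e-04]
0.7 [219.1, 258.6] (array([527.72430836, 162.39994043,  -9.47544604]), np.float64(0.06434573576391456))
```

View pics/w9z.png

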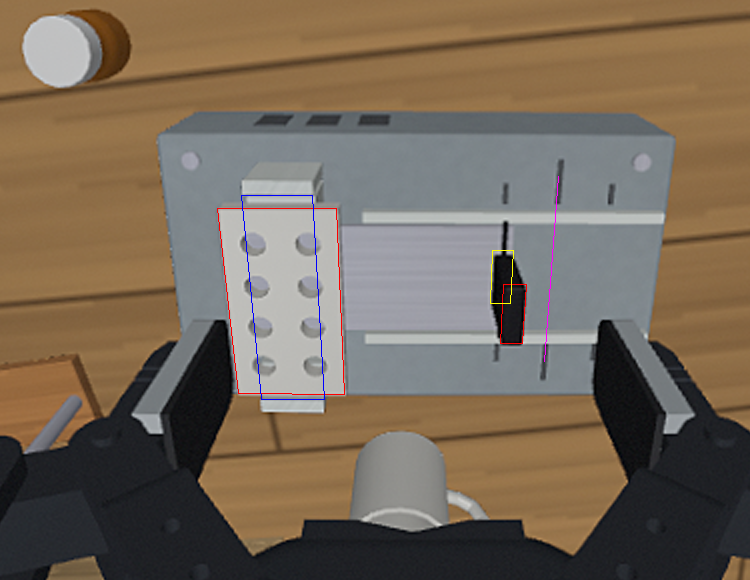

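The overlay matches: the tile lies in the seat with gaps at both lips, and the tab (about (505,300) in the crop) is as predicted. Now to the tab at (540,281).

>>> servo_tool:
  rows:
    - [[0.5, 0.3, -0.2], [0, 0, 0], 1]
    - [[0.6, 0.3, -0.4], [0, 0, 0], 1]
    - [[0.4, 0.2, -0.5], [0, 0, 0], 1]
    - [[0.1, 0.05, -0.3], [0, 0, 0], 1]
    - [[0, 0, 0], [0, 0, 0], 1]

```text
clock: 18.45
tcp_pos: [540.9, 275.6, 191.3]
tcp_rot: [-0.003, 0.056, 0.998, -0.001]
wrist_force: [-0.1, -0.3, 0.0]
grip_width: 1.004
```

>>> servo_tool:
  rows:
    - [[0, 0, 0], [0, 0, 0], 1]
    - [[0, 0, 0], [0, 0, 0], 1]

```text
clock: 18.65
tcp_pos: [540.0, 274.2, 191.5]
tcp_rot: [-0.004, 0.056, 0.998, -0.001]
wrist_force: [-0.4, 0.4, -0.2]
grip_width: 0.998
```

>>> servo_tool:
  rows:
    - [[0, 0.13, -0.3], [0.015, -0.08, 0.08], 1]
    - [[0, 0, -0.5], [0, 0, 0], 1]
    - [[0, 0, -0.5], [0, 0, 0], 1]
    - [[0, 0, -0.4], [0, 0, 0], 1]
    - [[0, 0, 0], [0, 0, 0], 1]

```text
clock: 19.15
tcp_pos: [540.0, 280.3, 111.3]
tcp_rot: [0.004, 0.052, 0.999, 0.002]
wrist_force: [-0.7, -0.0, -0.0]
grip_width: 0.996
```

>>> servo_tool:
  rows:
    - [[0, 0, 0], [0, 0, 0], 1]
    - [[0, 0, 0], [0, 0, 0], 1]

```text
clock: 19.35
tcp_pos: [540.5, 280.3, 114.1]
tcp_rot: [0.005, 0.052, 0.999, 0.002]
wrist_force: [0.6, 0.1, -0.2]
grip_width: 0.997
```

>>> servo_tool:
  rows:
    - [[0, 0.01, -0.3], [-0.03, 0.09, 0], 1]
    - [[0, 0, -0.15], [0, 0, 0], 1]
    - [[0, 0, 0], [0, 0, 0], 1]
    - [[0, 0, 0], [0, 0, 0], 1]

```text
clock: 19.75
tcp_pos: [541.7, 281.3, 92.5]
tcp_rot: [0.002, 0.052, 0.999, 0.001]
wrist_force: [0.2, 0.4, -0.4]
grip_width: 1.002
```

>>> servo_tool:
  rows:
    - [[-0.03, -0.01, -0.02], [-0.01, 0.04, 0], 0]
    - [[0, 0, 0], [0, 0, 0], 0]
    - [[0, 0, 0], [0, 0, 0], 0]
    - [[0, 0, 0], [0, 0, 0], 0]
    - [[0, 0, 0], [0, 0, 0], 0]

```text
clock: 20.25
tcp_pos: [540.3, 280.8, 92.0]
tcp_rot: [0.0, 0.052, 0.999, 0.001]
wrist_force: [-0.6, -5.7, 0.5]
grip_width: 0.146
```

>>> servo_tool:
  rows:
    - [[0, 0, 0], [0, 0, 0], 0]
    - [[0, 0, 0], [0, 0, 0], 0]
    - [[0, 0, 0], [0, 0, 0], 0]
    - [[0, 0, 0], [0, 0, 0], 0]
    - [[0, 0, 0], [0, 0, 0], 0]

```text
clock: 20.75
tcp_pos: [540.2, 280.3, 92.2]
tcp_rot: [0.0, 0.052, 0.999, 0.0]
wrist_force: [0.5, -2.5, 1.1]
grip_width: 0.128
```

>>> servo_tool:
  rows:
    - [[0, 0, 0], [0, 0, 0], 0]
    - [[0, 0, 0], [0, 0, 0], 0]
    - [[0, 0, 0], [0, 0, 0], 0]

```text
clock: 21.05
tcp_pos: [540.2, 280.2, 92.1]
tcp_rot: [0.0, 0.052, 0.999, 0.0]
wrist_force: [-0.3, -2.4, 0.6]
grip_width: 0.128
```

Gripped on the tab (11–12 mm wide). I'll pull +30 mm along the slide.

>>> servo_tool:
  rows:
    - [[0.01, 0.12, 0], [0, 0, 0], 0]
    - [[0.02, 0.17, 0], [0, 0, 0], 0]
    - [[0.02, 0.17, 0], [0, 0, 0], 0]
    - [[0, 0, 0], [0, 0, 0], 0]
    - [[0, 0, 0], [0, 0, 0], 0]

```text
clock: 21.55
tcp_pos: [542.7, 303.3, 92.1]
tcp_rot: [-0.0, 0.052, 0.999, -0.001]
wrist_force: [-0.1, -6.4, 3.7]
grip_width: 0.129
```

>>> servo_tool:
  rows:
    - [[0.01, 0.14, -0.01], [0, 0, 0], 0]
    - [[0, 0, 0], [0, 0, 0], 0]
    - [[0, 0, 0], [0, 0, 0], 0]
    - [[0, 0, 0], [0, 0, 0], 0]

```text
clock: 21.95
tcp_pos: [543.4, 309.3, 92.1]
tcp_rot: [0.0, 0.052, 0.999, -0.002]
wrist_force: [0.0, -7.6, 2.6]
grip_width: 0.127
```

>>> servo_tool:
  rows:
    - [[0, 0.02, 0], [0, 0, 0], 0]

```text
clock: 22.05
tcp_pos: [543.5, 309.8, 92.1]
tcp_rot: [0.0, 0.052, 0.999, -0.002]
wrist_force: [1.1, -7.6, 1.6]
grip_width: 0.131
```

```bash
python3 - <<'E'
from h import *
for i in range(8):
    a=vision.camera('scene')
    if i%2: s=sensors.observe();print(s['clock'],s['tcp_pos'].round(2),s['wrist_force'].round(1))
b=vision.camera('top');w=vision.camera('wrist')
cv2.imwrite('pics/end.png',np.hstack([cv2.resize(a['pixels'][225:345,320:440],(390,390),interpolation=2),cv2.resize(w['pixels'][120:420,130:430],(390,390),interpolation=2)]))
E
```

```text
22.15 [543.45 309.89  92.11] [ 0.5 -7.3  2.1]
22.25 [543.46 309.9   92.12] [-0.2 -7.5  2.1]
22.35 [543.48 309.87  92.15] [ 1.  -6.9  2.4]
22.45 [543.46 309.87  92.14] [ 0.3 -7.3  2.1]
```

The pose is stable, at about 29.8 mm travel with 7.4 N against the 7.5 N expected at half. I'll do one numeric tile check, then hand in.

```bash
python3 - <<'E'
from h import *
for n in('wrist','scene'):
    c=vision.camera(n)
    for r in models.outline_of(n,'pierced_tile')[:2]:
        m=r['region'].astype(np.uint8);cv2.fillConvexPoly(m,cv2.convexHull(cv2.findNonZero(m)),1);x=fit([c],[m],[528,162,-10],110,60,100,110);print(n,round(r['conf'],2),r['at'],x[0].round(1),round(x[1],2))
s=sensors.observe();print(s['tcp_pos'],s['wrist_force'],s['grip_width'])
bot.hand_in()
E
```

```text
wrist 0.83 [23.6, 301.4] [528.9 161.  -10.5] 0.02
scene 0.91 [361.5, 250.4] [528.3 162.3 -10. ] 0.04
scene 0.71 [314.4, 190.6] [528. 162. -10.] 1.0
[543.48196768 309.85058149  92.13347355] [ 0.53304741 -7.68607041  1.83705754] 0.1290983907629644
the job is handed in; nothing more can be done
```

The job is done and handed in at about 22.6 s of the 64 s. I held the pierced tile level and still between the fork's points for over 2 s, then seated it on the light viewer and let go. I finished gripping the shutter tab at half travel.

**Tile on the seat:** the last fits put it at (528.9, 161.0) and (528.3, 162.3) mm, against the seat at about (528, 161.5). Its yaw was −0.10 to −0.105 rad (seat about −0.103), so it is square, with gaps at both lips.

**Shutter:** the tool had moved about 29.8 mm from where it gripped the closed tab. The pull was about 7.4 N, close to the 7.5 N expected at half travel, and the position was stable.

**Less certain points:**
- **Seating force:** the wrist force briefly reached 56 N when I pressed the tile to confirm contact. I eased it to about 13 N before opening.
- **Middle mark:** I could not view a final picture of the tab against the longer mark because the picture limit was reached. Half travel therefore rests on the position and force readings.

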